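Stack the cutting discs on the storage spindle

ROBOT

A 7-joint arm with a two-finger parallel gripper is mounted at the origin on the work surface. World frame = base frame: x ahead of the robot, y to its left, z up, the work surface at z = 0. Lengths are in mm, angles in rad, forces in N, time in s.
With the tool pointing down it reaches from about 400 to 875 mm from the base axis. Payload 4.4 kg.
Tool frame: the origin (TCP) lies midway between the tips of the shut fingers; the grasp point (between the pads) lies 19 mm behind it; z points along the fingers, y is the direction in which the jaws open and shut (so a half turn about z gives the same grasp; the last joint's range is limited). The gripper opens to 85 mm and grips with 20 to 120 N. Pads are 22 mm wide; open, the fingers measure 114 mm over their backs; the gripper's body (76 mm by 85 mm) begins 54 mm behind the grasp point. The pads swing forward as they close: fully open they stand 13 mm farther back than shut.
Start: joints at [-1.235, 0.628, 0.038, 1.517, -0.027, 0.996, -0.02], TCP at [254.177, 598.257, 231.313] pointing down, gripper open.
Joint ranges: [-3.06, 3.06], [-0.37, 2.12], [-1.25, 1.32], [0.18, 2.47], [-1.1, 4.24], [0.23, 1.98], [-2.94, 2.94]. Speed limits (rad/s): [2.57, 2.57, 3.14, 3.14, 3.14, 3.14, 3.14].

INTERFACE

Orientations are given as [roll, pitch, yaw] about the fixed x, y, z axes, in that order (R = Rz(yaw) Ry(pitch) Rx(roll)).
In Python, from cell import * gives the robot as it stands. The module is installed in compiled form; this text tells all that it offers.
- The arm moves only by the tool move_arm, never from a script. Its argument "series" is a list of rows, each a list of 2 entries, a list of its own where there are three numbers: the shift along the tool's x, y, z in m, then the turn about the tool's z in rad. In form: [[[x, y, z], yaw], ...]. A call has 1 to 5 rows; each row is the pose to reach, as a shift and turn from the pose measured when the call began, along the tool's axes at that moment; what a row does not reach only later rows make up. A row lasts 1/8 s, in which the tool goes at most 62.5 mm and 10.7 degrees, less where a joint would pass 70% of its speed; a pose out of reach is approached as far as the arm can. A call with a gripper value outside its range is refused whole. "claw" is the opening, from 0 (shut) to 1 (fully open), set as the call begins (left out, the last holds). The fingers move at their own pace and stop on an object; the grip force is fixed at half the most. Time passes only in rows, so rows that repeat a pose let the fingers close. It gives the time, the measured TCP pose, the force and the opening at its end, in the units of the state.
- read_state(): the state, without advancing time (a new reading comes with each control period).
- get_image(name): name is "scene" or "top" or "wrist"; returns the picture (420x560x3 uint8, blue, green, red); there is no depth.
- camera_model(name): a dict with "fov_y" (degrees; the focal length in pixels is half the picture's height over the tangent of half this angle, whatever the lens; pixels are square), "cx", "cy" (the principal point, pixels), "pose" (4x4, takes a point from camera to world coordinates); the wrist camera has in their place "tool_from_camera" (4x4, takes a point from camera to tool coordinates, whose origin is the TCP and whose axes are the flange's). Camera axes: x right, y down, z forward; pixel columns grow to the right and rows downward; lengths in mm; the calibration is good to about 2 mm. A picture is of the moment at which its call begins: read the wrist's pose just before it. camera_model takes no time and is no camera call.
- finish_job(): hands the job in, once; it reports no verdict.
The state is a dict: "clock": time; "qpos": joint angles; "qd": joint speeds; "tau": joint torques, N m; "eef_pos": TCP position; "tool_rot": TCP orientation; "force": force on the tool from outside, world axes, zero at the start; "torque": the same for the moment, N m; "width": finger opening in mm.
Only numpy, scipy, OpenCV 4.12 (cv2) and the standard library are available. Lean on these libraries where they do the work, as an engineer would, in place of code of your own. Each camera call takes 0.05 s, during which the arm holds its last target. There are 200 camera calls.

TASK

Put the food-processor discs away on the white storage spindle: yellow hub at the bottom, then red, then blue, hubs up, each lowered over the post (not dropped) and let go lying flat, and finally set the black cap down over the blue hub. The green-hub disc is not part of this set: leave it, and the jar, the ramekin and the shaker, where they are.

Things in the scene. Friction and masses are not known exactly. Their poses are not given: they have to be found in the camera images.
- spindle: Storage spindle fixed to the table: white round foot 120 mm across, 10 mm thick; upright grey post 18 mm in diameter, tip tapering to 8 mm over the last 12 mm, top 82 mm above the table. Origin: centre of the foot's underside; z up. Discs rest one on the hub of another: undersides at 10, 38, 66 mm above the origin, third hub's top at 94 mm.
- disc_yellow: Food-processor disc: round metal plate 130 mm across, 4 mm thick, with two long blades beside dark slots, with a yellow round hub in the middle, 44 mm in diameter, its top 28 mm above the plate's underside; a 26 mm bore right through. About 0.15 kg. Lies flat, hub up. Origin: centre of the underside; z up.
- disc_red: Food-processor disc: round metal plate 130 mm across, 4 mm thick, with four rows of short dark slots, with a red round hub in the middle, 44 mm in diameter, its top 28 mm above the plate's underside; a 26 mm bore right through. About 0.15 kg. Lies flat, hub up. Origin: centre of the underside; z up.
- disc_blue: Food-processor disc: round metal plate 130 mm across, 4 mm thick, with three rings of small round dark holes, with a blue round hub in the middle, 44 mm in diameter, its top 28 mm above the plate's underside; a 26 mm bore right through. About 0.15 kg. Lies flat, hub up. Origin: centre of the underside; z up.
- disc_green: Food-processor disc: round metal plate 130 mm across, 4 mm thick, with three oblique dark slots, with a green round hub in the middle, 44 mm in diameter, its top 28 mm above the plate's underside; a 26 mm bore right through. About 0.15 kg. Lies flat, hub up. Origin: centre of the underside; z up. To be left alone.
- cap: Black cap: upside-down cup 60 mm across, 16 mm high (inside 52 mm across, 12 mm deep, open below), with a round knob on top, 28 mm in diameter, from 16 to 38 mm above the lower rim. Fits loosely over a hub, its roof on the hub's top, its rim then 12 mm below the hub's top. About 0.06 kg. Stands on its rim, knob up. Origin: centre of the lower rim; z up.
- jar: Amber glass jar with a red cap, 60 mm in diameter, 70 mm high, standing loose. Bystander. Origin: centre of the underside.
- ramekin: White open ramekin, 72 mm in diameter at the rim, narrower at the foot, 42 mm high, standing loose. Bystander. Origin: centre of the underside.
- shaker: Small green glass shaker with a steel top, 38 mm in diameter, 60 mm high, standing loose. Bystander. Origin: centre of the underside.
Mind the look-alikes: they are no part of the job. Leave any turquoise look-alike of the cap alone. What is shaped like the disc_yellow but turquoise is not meant.

How it is judged:
By the outcome, as a careful person would: the job done as asked, in the order asked, and still so for the second after the job is handed in, with the robot touching nothing.
It also fails if it takes over 118 s, if anything falls off the work surface, if the arm or the gripper's body presses on something with over 40 N, if the wrist force passes 120 N, or if a joint passes its speed limit or range.

## Working session

There is one attempt and no reset: what is moved stays moved. The work goes in short steps, Python scripts to look and compute and a tool call to move; the robot and the scene stay as the last step left them, time stands still between calls to the robot, and variables do not carry over. Pictures are saved under pics/ and viewed, about 12 in all and at most 16, crops included, and the job is handed in when it is done.

Besides the shell and the picture viewer there is one more tool, called after ">>>" by a JSON object that holds its "api" and its "payload". move_arm: Moves the arm, as the interface text tells. Its arguments: {"type":"object","properties":{"series":{"type":"array"},"claw":{"type":"number"}},"required":["series"]}

```bash
mkdir -p pics; python3 - <<'E'
from cell import *
import cv2
s=read_state(); print(s)
for n in("scene","top","wrist"):
    cv2.imwrite(f"pics/{n}0.png",get_image(n)); print(n,camera_model(n))
E
```

```text
{'clock': 0.0, 'qpos': array([-1.23481513,  0.62933802,  0.03844501,  1.51842679, -0.02700638,
        0.99630594, -0.02000312]), 'qd': array([ 4.31862367e-04,  4.86637058e-04,  5.45189235e-05,  3.28908210e-04,
        1.13216920e-03, -7.18923952e-04,  4.70298901e-04]), 'tau': array([-1.33808257e-04, -5.63406551e+01,  1.22605138e+00, -1.93443364e+01,
        1.09112533e-02,  1.07231058e-02, -1.12477758e-05]), 'eef_pos': array([253.90457156, 597.64116468, 230.37561696]), 'tool_rot': array([-3.13963278e+00,  2.32640754e-05,  2.73980108e+00]), 'force': array([0.82997039, 0.3943463 , 0.11882721]), 'torque': array([-0.05378988, -0.01872032, -0.0682754 ]), 'width': 85.62778462106678}
scene {'fov_y': 50.03443501920902, 'cx': 271.92117134585385, 'cy': 213.3454738603623, 'pose': array([[-8.76722792e-01,  4.06758839e-01, -2.56718508e-01,
         7.12092534e+02],
       [ 4.80948987e-01,  7.48798064e-01, -4.56058693e-01,
         5.15961907e+02],
       [ 6.72441725e-03, -5.23305557e-01, -8.52118581e-01,
         9.59022434e+02],
       [ 0.00000000e+00,  0.00000000e+00,  0.00000000e+00,
     
[... 204 characters left out ...]
  [-9.99772069e-01, -9.06746235e-03, -1.93285023e-02,
         3.40327443e+01],
       [ 2.00068197e-02, -8.18928973e-02, -9.96440305e-01,
         9.62325426e+02],
       [ 0.00000000e+00,  0.00000000e+00,  0.00000000e+00,
         1.00000000e+00]])}
wrist {'fov_y': 61.54210652837478, 'cx': 278.34775205448994, 'cy': 207.58165076878998, 'tool_from_camera': array([[ 5.48838988e-05, -9.57272234e-01, -2.89188289e-01,
         7.41470883e+01],
       [ 9.99999895e-01, -7.92022278e-05,  4.51961548e-04,
        -1.22634765e-02],
       [-4.55554598e-04, -2.89188283e-01,  9.57272129e-01,
        -1.42085288e+02],
       [ 0.00000000e+00,  0.00000000e+00,  0.00000000e+00,
         1.00000000e+00]])}
```

View pics/top0.png

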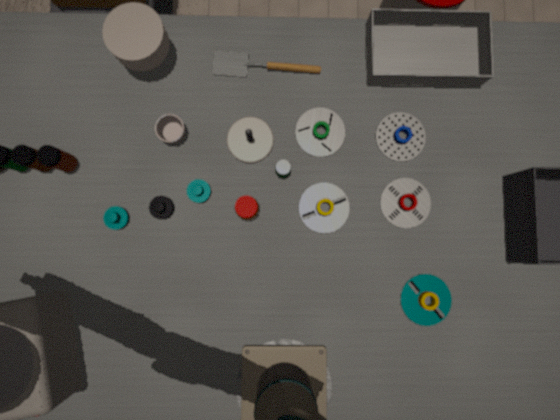

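View pics/scene0.png

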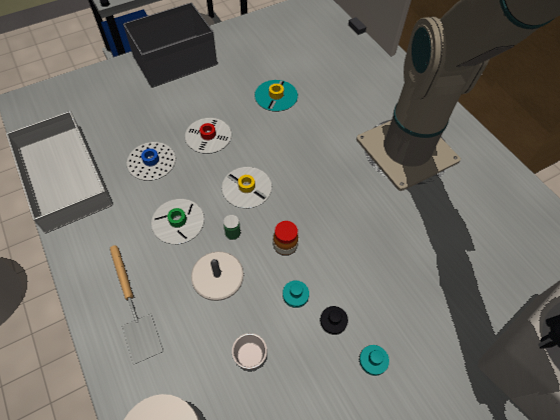

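The top view shows these objects:
- The spindle is at (250,139).
- The yellow disc is at (324,207), red at (407,202), blue at (401,135) and green at (320,131).
- The black cap is at (161,207).
- The jar is at (247,208), the shaker at (283,168) and the ramekin at (170,129).

These could be mistaken for what I want:
- The turquoise plate with a yellow hub at (427,300) could pass for disc_yellow. I choose the metal plate at (324,207).
- The turquoise caps at (116,217) and (199,190) could pass for the cap. I choose the black one at (161,207).
- The green disc is to be left alone.

```bash
cat > h.py <<'E'
import numpy as np, cv2
from cell import *
from scipy.spatial.transform import Rotation as Ro
def pose(s=None):
    s=s or read_state(); T=np.eye(4); T[:3,:3]=Ro.from_euler('xyz',s['tool_rot']).as_matrix(); T[:3,3]=s['eef_pos']; return T
def ray(n,uv,z,T=None):
    m=camera_model(n); P=m['pose'] if n!='wrist' else (pose() if T is None else T)@m['tool_from_camera']
    f=210/np.tan(np.radians(m['fov_y']/2))
    d=P[:3,:3]@np.array([(uv[0]-m['cx'])/f,(uv[1]-m['cy'])/f,1]); o=P[:3,3]
    return (o+d*(z-o[2])/d[2])[:2]
def proj(n,p,T=None):
    m=camera_model(n); P=m['pose'] if n!='wrist' else (pose() if T is None else T)@m['tool_from_camera']
    f=210/np.tan(np.radians(m['fov_y']/2)); c=np.linalg.inv(P)@np.r_[p,1]
    return np.round([m['cx']+f*c[0]/c[2],m['cy']+f*c[1]/c[2]],1)
def to(x,y,z,yaw=None):
    s=read_state(); T=pose(s); d=T[:3,:3].T@(np.array([x,y,z])-T[:3,3])
    print('t',round(s['clock'],2),'pos',s['eef_pos'].round(1),'rot',s['tool_rot'].round(3),'F',s['force'].round(1),'w',round(s['width'],1))
    print('shift m',(d/1000).round(4),'turn',None if yaw is None else round(-((yaw-s['tool_rot'][2]+np.pi)%(2*np.pi)-np.pi),3))
def look(n,name,crop=None,k=1):
    T=pose(); im=get_image(n)
    if crop: x,y,w,h=crop; im=im[y:y+h,x:x+w]
    cv2.imwrite(f'pics/{name}.png',cv2.resize(im,None,fx=k,fy=k,interpolation=cv2.INTER_CUBIC)); return T
E
python3 - <<'E'
from h import *
L=dict(spin=((249.5,133.5),(215,267),82),yel=((325,207),(246.5,183),28),red=((407.5,201.5),(208,130.5),28),blue=((402.5,134.5),(150,157),28),green=((320.5,130),(177.5,216.5),28),cap=((161,207),(334.5,316),38),jar=((247,208),(286,229),70),shk=((283,167),(231.5,220),60),ram=((170,128),(250,350),42))
for k,(a,b,z) in L.items(): print(k,ray('top',a,z).round(0),ray('scene',b,z).round(0))
a=cv2.imread('pics/top0.png')[85:285,90:470]; cv2.imwrite('pics/crop1.png',cv2.resize(a,None,fx=2.1,fy=2.1,interpolation=cv2.INTER_CUBIC))
E
```

```text
spin [608.  87.] [619. 106.]
yel [441. -98.] [445. -92.]
red [ 457. -303.] [ 457. -299.]
blue [ 626. -294.] [ 629. -287.]
green [635. -87.] [636. -83.]
cap [437. 301.] [441. 309.]
jar [433.  91.] [436.  92.]
shk [534.   7.] [532.   6.]
ram [631. 284.] [630. 287.]
```

View pics/crop1.png

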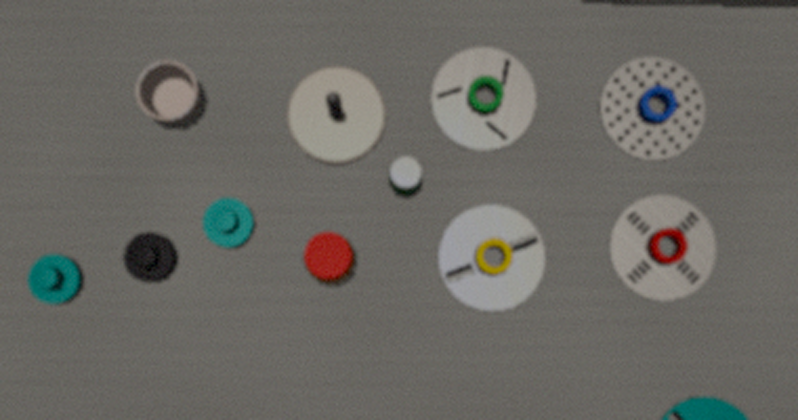

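The crop confirms the choice: yellow at crop (493,256) has a bare-metal plate with two blades, and red (668,245), blue (657,104) and the black cap (150,257) match their descriptions. I'll go above the spindle first.

```bash
python3 - <<'E'
from h import *
print(ray('top',(250,139.8),10),ray('scene',(217.5,276),10))
to(608,89,230)
E
```

```text
[612.65493352  89.80831566] [615.6778073   95.71056092]
t 0.15 pos [254.  597.8 230.6] rot [-3.14  0.    2.74] F [-0.5  1.   0.3] w 85.2
shift m [-0.5248 -0.3299  0.0011] turn None
```

>>> {"api": "move_arm", "payload": {"series": [[[-0.05,-0.03,0],0],[[-0.1,-0.062,0],0],[[-0.15,-0.094,0],0],[[-0.2,-0.126,0],0],[[-0.25,-0.157,0],0]], "claw": 1}}

```text
clock: 0.78
eef_pos: [423.5, 353.8, 230.8]
tool_rot: [-3.14, 0.0, 2.74]
force: [1.0, -0.1, 0.3]
width: 85.8
```

>>> {"api": "move_arm", "payload": {"series": [[[-0.05,-0.031,0],0],[[-0.1,-0.062,0],0],[[-0.15,-0.094,0],0],[[-0.2,-0.126,0],0],[[-0.25,-0.157,0],0]]}}

```text
clock: 1.4
eef_pos: [593.0, 109.9, 230.9]
tool_rot: [-3.14, -0.0, 2.74]
force: [0.9, 0.8, -0.9]
width: 85.2
```

>>> {"api": "move_arm", "payload": {"series": [[[-0.03,-0.018,0],0],[[-0.03,-0.018,0],0],[[-0.03,-0.018,0],0]]}}

```text
clock: 1.78
eef_pos: [612.9, 82.5, 230.5]
tool_rot: [-3.14, -0.002, 2.74]
force: [-0.1, 0.4, 0.1]
width: 85.1
```

```bash
python3 - <<'E'
from h import *
T=look('wrist','w1'); np.save('T1.npy',T); to(612,92,230)
print(proj('wrist',[612,92,82],T),proj('wrist',[612,92,10],T))
E
```

```text
t 1.82 pos [612.7  83.2 230.6] rot [-3.141e+00 -2.000e-03  2.742e+00] F [ 0.1 -0.4  0. ] w 85.3
shift m [0.0041 0.0078 0.0006] turn None
[288.4 187.3] [286.6 171.3]
```

View pics/w1.png

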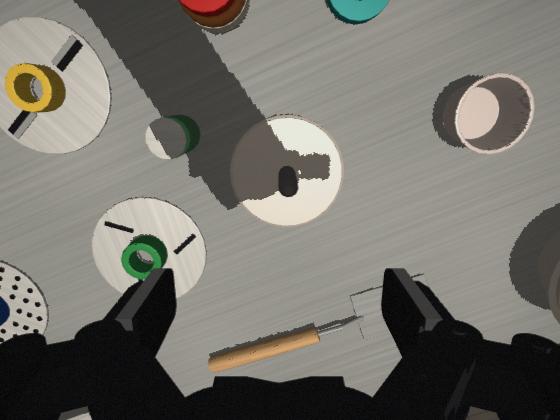

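The wrist view has the spindle foot centred at (286.7,170) and the post tip near (288,188). That agrees with (612,92). The yellow hub top is at about (29,87). I'll move over to the yellow disc.

```bash
python3 - <<'E'
from h import *
T=np.load('T1.npy'); print(ray('wrist',(286.7,170),10,T),ray('wrist',(288,187.5),82,T),ray('wrist',(29,87),28,T),ray('wrist',(143,256.5),28,T))
to(442,-95,150)
E
```

```text
[610.83650826  92.64199493] [612.01092869  91.63654184] [442.65543934 -96.24444455] [633.89562982 -83.14316399]
t 1.82 pos [612.7  83.2 230.6] rot [-3.141e+00 -2.000e-03  2.742e+00] F [ 0.1 -0.4  0. ] w 85.3
shift m [ 0.0878 -0.2305  0.081 ] turn None
```

>>> {"api": "move_arm", "payload": {"series": [[[0.0176,-0.046,0.016],0],[[0.035,-0.092,0.032],0],[[0.053,-0.138,0.049],0],[[0.07,-0.184,0.065],0],[[0.088,-0.23,0.081],0]]}}

```text
clock: 2.45
eef_pos: [441.1, -93.8, 150.0]
tool_rot: [-3.141, -0.001, 2.745]
force: [1.0, -1.3, 0.1]
width: 85.5
```

>>> {"api": "move_arm", "payload": {"series": [[[0,0,0],0],[[0,0,0],0]]}}

```text
clock: 2.7
eef_pos: [441.9, -92.5, 150.4]
tool_rot: [3.141, 0.0, 2.747]
force: [0.4, -0.4, -0.3]
width: 85.3
```

```bash
python3 - <<'E'
from h import *
T=look('wrist','w2'); np.save('T2.npy',T); to(442.5,-95.5,5)
print(proj('wrist',[442.5,-95.5,28],T))
E
```

```text
t 2.75 pos [442.5 -92.3 150.5] rot [3.141e+00 1.000e-03 2.748e+00] F [ 0.3 -1.   1.4] w 85.2
shift m [-0.0012 -0.0031  0.1455] turn None
[274.8 202.6]
```

View pics/w2.png

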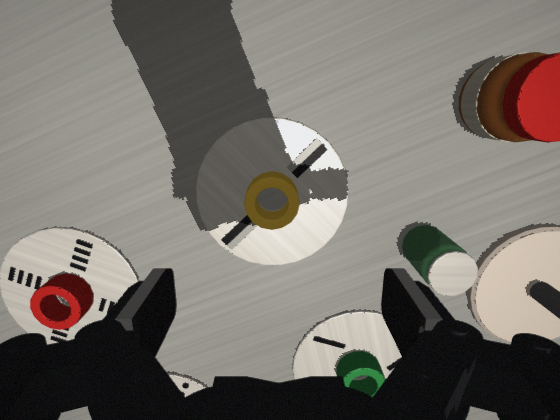

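The yellow hub top is centred at about (272,199.5), some 3 px from the prediction. The shaker and jar are clear of both fingers.

```bash
python3 - <<'E'
from h import *
T=np.load('T2.npy'); print(ray('wrist',(272,199.5),28,T),ray('wrist',(271.5,192),4,T),ray('wrist',(56,307),28,T))
to(*ray('wrist',(272,199.5),28,T),5)
E
```

```text
[439.38008133 -96.52666951] [439.16186202 -97.30773169] [ 456.20014344 -304.24928225]
t 2.75 pos [442.5 -92.3 150.5] rot [3.141e+00 1.000e-03 2.748e+00] F [ 0.3 -1.   1.4] w 85.2
shift m [ 0.0013 -0.0053  0.1455] turn None
```

>>> {"api": "move_arm", "payload": {"series": [[[0.001,-0.0055,0.04],0],[[0.001,-0.0055,0.085],0],[[0.001,-0.0055,0.12],0],[[0.001,-0.0055,0.1395],0],[[0.001,-0.0055,0.1445],0]]}}

```text
clock: 3.38
eef_pos: [440.1, -96.2, 8.5]
tool_rot: [-3.14, -0.001, 2.751]
force: [0.0, -0.9, 0.0]
width: 85.4
```

>>> {"api": "move_arm", "payload": {"series": [[[0,0,0.0005],0],[[0,0,0.0005],0],[[0,0,0.0005],0],[[0,0,0.0005],0],[[0,0,0.0005],0]], "claw": 0}}

```text
clock: 4.0
eef_pos: [440.9, -96.0, 9.1]
tool_rot: [-3.14, 0.001, 2.752]
force: [-0.4, 0.8, 6.2]
width: 41.9
```

>>> {"api": "move_arm", "payload": {"series": [[[0,0,-0.015],0],[[0,0,-0.045],0],[[0,0,-0.08],0],[[0,0,-0.11],0],[[0,0,-0.12],0]]}}

```text
clock: 4.62
eef_pos: [441.7, -95.7, 130.7]
tool_rot: [-3.14, 0.004, 2.751]
force: [0.6, -0.6, -2.0]
width: 41.5
```

```bash
python3 - <<'E'
from h import *
to(611.5,92.2,130)
E
```

```text
t 4.62 pos [441.7 -95.7 130.7] rot [-3.14   0.004  2.751] F [ 0.6 -0.6 -2. ] w 41.5
shift m [-0.0856  0.2383  0.0007] turn None
```

>>> {"api": "move_arm", "payload": {"series": [[[-0.016,0.045,0],0],[[-0.034,0.095,0],0],[[-0.053,0.147,0],0],[[-0.071,0.198,0],0],[[-0.082,0.23,0],0]]}}

```text
clock: 5.25
eef_pos: [605.8, 89.1, 129.7]
tool_rot: [-3.141, 0.002, 2.754]
force: [-0.2, 0.8, -1.8]
width: 41.6
```

>>> {"api": "move_arm", "payload": {"series": [[[-0.0035,0.011,0],0],[[-0.0035,0.011,0],0],[[-0.0035,0.011,0],0]]}}

```text
clock: 5.62
eef_pos: [611.9, 95.8, 129.1]
tool_rot: [-3.138, 0.001, 2.753]
force: [-0.1, -0.4, -2.5]
width: 41.6
```

```bash
python3 - <<'E'
from h import *
T=look('wrist','w3'); np.save('T3.npy',T); to(611.5,92.2,130)
print('hub',proj('wrist',[*T[:2,3],T[2,3]-9.1+28],T),'plate',proj('wrist',[*T[:2,3],T[2,3]-9.1],T),'tip',proj('wrist',[611.5,92.2,82],T))
E
```

```text
t 5.67 pos [612.2  95.8 129.3] rot [-3.139e+00  2.000e-03  2.752e+00] F [-0.6 -0.5 -1.3] w 42.0
shift m [-0.0007 -0.0035 -0.0007] turn None
hub [278.1 297.1] plate [278.3 265.4] tip [272.4 237.4]
```

View pics/w3.png

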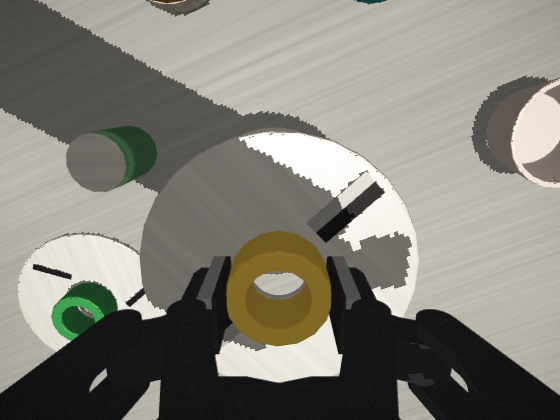

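```bash
python3 - <<'E'
from h import *
T=np.load('T3.npy')
a=np.linspace(0,6.283,200)
def c(dx,dz,r,z):
    P=np.array([proj('wrist',(T@np.array([dx+r*np.cos(t),r*np.sin(t),-z+dz,1]))[:3],T) for t in a]); return P.min(0),P.max(0)
for dx in(0,3,6):
  for dz in(9,12,15): print(dx,dz,'plate',*c(dx,dz,65,4),'hub',*c(dx,dz,22,28))
E
```

```text
0 9 plate [135.9 124.5] [420.4 384.2] hub [222.4 245.6] [334.  344.3]
0 12 plate [138.4 124.1] [417.9 379.8] hub [223.6 242.5] [332.8 339.6]
0 15 plate [140.9 123.6] [415.5 375.5] hub [224.7 239.6] [331.8 335. ]
3 9 plate [135.2 116.9] [421.2 379.4] hub [222.1 238.2] [334.3 338.1]
3 12 plate [137.7 116.6] [418.7 375.1] hub [223.2 235.3] [333.2 333.5]
3 15 plate [140.1 116.3] [416.2 370.8] hub [224.3 232.5] [332.1 329. ]
6 9 plate [134.4 109.2] [422.  374.6] hub [221.7 230.7] [334.7 331.8]Traceback (most recent call last):
  File "<stdin>", line 7, in <module>
  File "<stdin>", line 5, in c
  File "h.py", line 12, in proj
    m=camera_model(n); P=m['pose'] if n!='wrist' else (pose() if T is None else T)@m['tool_from_camera']
ValueError: time passes only in moves, steps and waits
```

```bash
python3 - <<'E'
import cv2
a=cv2.imread('pics/w3.png')[215:365,180:380]; cv2.imwrite('pics/w3c.png',cv2.resize(a,None,fx=3.5,fy=3.5,interpolation=cv2.INTER_CUBIC))
E
```

```text
(no output)
```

View pics/w3c.png

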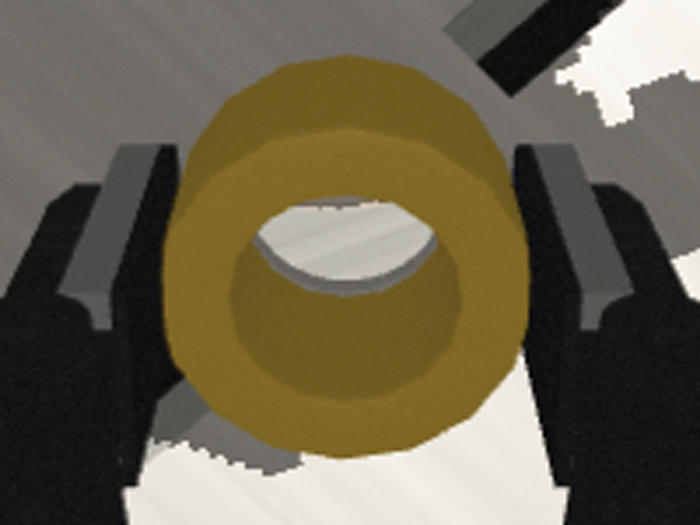

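The hub's top face spans cols 226.6–331 and rows 251.6–345.6. That puts the disc about 2 mm along tool −x of the TCP, which I'll allow for when lowering.

>>> {"api": "move_arm", "payload": {"series": [[[0.0013,-0.0036,0.01],0],[[0.0013,-0.0036,0.02],0],[[0.0013,-0.0036,0.03],0],[[0.0013,-0.0036,0.032],0],[[0.0013,-0.0036,0.032],0]]}}

```text
clock: 6.3
eef_pos: [609.6, 93.1, 97.1]
tool_rot: [-3.139, 0.001, 2.753]
force: [-0.5, -0.6, -1.6]
width: 41.5
```

```bash
python3 - <<'E'
from h import *
to(609.6,93,21)
E
```

```text
t 6.3 pos [609.6  93.1  97.1] rot [-3.139e+00  1.000e-03  2.753e+00] F [-0.5 -0.6 -1.6] w 41.5
shift m [0.0001 0.0001 0.0761] turn None
```

>>> {"api": "move_arm", "payload": {"series": [[[0,0,0.01],0],[[0,0,0.02],0],[[0,0,0.03],0],[[0,0,0.04],0],[[0,0,0.045],0]]}}

```text
clock: 6.92
eef_pos: [609.2, 92.9, 51.1]
tool_rot: [-3.138, 0.001, 2.753]
force: [-0.1, -0.8, -1.9]
width: 42.0
```

>>> {"api": "move_arm", "payload": {"series": [[[0,0,0.01],0],[[0,0,0.016],0],[[0,0,0.022],0],[[0,0,0.025],0],[[0,0,0.026],0]]}}

```text
clock: 7.55
eef_pos: [609.1, 92.8, 25.0]
tool_rot: [-3.138, 0.0, 2.753]
force: [0.7, 0.4, -1.7]
width: 42.2
```

Nothing has touched yet and the lateral force is low, so I'll creep down.

>>> {"api": "move_arm", "payload": {"series": [[[0,0,0.001],0],[[0,0,0.002],0],[[0,0,0.003],0],[[0,0,0.004],0],[[0,0,0.005],0]]}}

```text
clock: 8.18
eef_pos: [609.2, 92.8, 20.0]
tool_rot: [-3.138, 0.001, 2.753]
force: [-0.0, -0.4, -1.8]
width: 41.9
```

>>> {"api": "move_arm", "payload": {"series": [[[0,0,0.001],0],[[0,0,0.002],0],[[0,0,0.002],0]]}}

```text
clock: 8.55
eef_pos: [609.2, 92.8, 19.2]
tool_rot: [-3.138, 0.001, 2.753]
force: [-2.2, -1.1, 6.6]
width: 41.9
```

It made contact at 19.2, as expected. Next I release and rise.

>>> {"api": "move_arm", "payload": {"series": [[[0,0,0],0],[[0,0,0],0],[[0,0,0],0],[[0,0,0],0]], "claw": 1}}

```text
clock: 9.05
eef_pos: [609.2, 92.8, 19.0]
tool_rot: [-3.138, 0.001, 2.753]
force: [0.3, 0.6, 0.3]
width: 85.7
```

>>> {"api": "move_arm", "payload": {"series": [[[0,0,-0.02],0],[[0,0,-0.06],0],[[0,0,-0.1],0],[[0,0,-0.13],0],[[0,0,-0.135],0]]}}

```text
clock: 9.68
eef_pos: [610.9, 94.0, 157.5]
tool_rot: [-3.141, 0.006, 2.753]
force: [-0.1, 0.5, -0.4]
width: 85.2
```

```bash
python3 - <<'E'
from h import *
to(456.3,-303,150)
E
```

```text
t 9.68 pos [610.9  94.  157.5] rot [-3.141  0.006  2.753] F [-0.1  0.5 -0.4] w 85.2
shift m [-0.0075 -0.4259  0.0078] turn None
```

>>> {"api": "move_arm", "payload": {"series": [[[-0.001,-0.05,0.001],0],[[-0.002,-0.105,0.003],0],[[-0.003,-0.16,0.004],0],[[-0.004,-0.215,0.005],0],[[-0.005,-0.27,0.006],0]]}}

```text
clock: 10.3
eef_pos: [511.9, -159.4, 151.3]
tool_rot: [-3.141, 0.005, 2.753]
force: [1.1, -0.1, 0.0]
width: 85.6
```

>>> {"api": "move_arm", "payload": {"series": [[[0,-0.05,0],0],[[-0.001,-0.1,0.001],0],[[-0.002,-0.145,0.001],0],[[-0.002,-0.158,0.001],0],[[-0.002,-0.16,0.001],0]]}}

```text
clock: 10.92
eef_pos: [452.5, -308.3, 150.1]
tool_rot: [-3.141, 0.004, 2.752]
force: [-0.3, 0.2, 0.4]
width: 85.4
```

```bash
python3 - <<'E'
from h import *
T=look('wrist','w4'); np.save('T4.npy',T); to(456.3,-303,8)
print(proj('wrist',[456.3,-303,28],T))
E
```

```text
t 10.97 pos [ 453.2 -307.4  150.3] rot [3.141 0.004 2.753] F [-0.1  0.3 -0.3] w 85.3
shift m [-0.0006  0.0052  0.1423] turn None
[286.4 201.8]
```

View pics/w4.png

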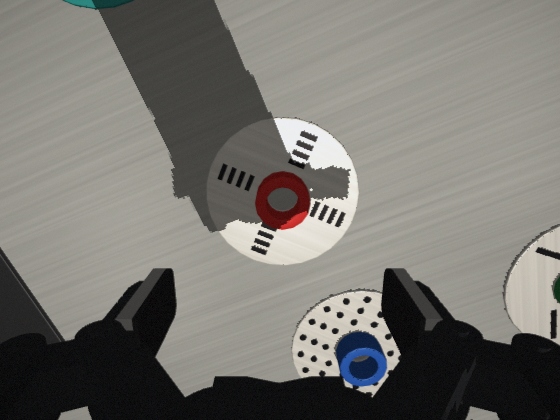

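The red plate is centred at (282.5,191) and its hub at (282,200). The blue hub top is at (363,367).

```bash
python3 - <<'E'
from h import *
T=np.load('T4.npy'); print(ray('wrist',(282,200),28,T),ray('wrist',(282.5,191),4,T),ray('wrist',(363,367),28,T))
to(*ray('wrist',(282.2,200),28,T),8)
E
```

```text
[ 453.63818397 -305.58063617] [ 452.89450435 -304.55953531] [ 627.62294348 -297.01128424]
t 10.97 pos [ 453.2 -307.4  150.3] rot [3.141 0.004 2.753] F [-0.1  0.3 -0.3] w 85.3
shift m [0.0009 0.0019 0.1423] turn None
```

>>> {"api": "move_arm", "payload": {"series": [[[-0.0005,0.002,0.04],0],[[-0.0005,0.002,0.085],0],[[-0.0005,0.002,0.12],0],[[-0.0005,0.002,0.138],0],[[-0.0005,0.002,0.1415],0]]}}

```text
clock: 11.6
eef_pos: [455.4, -304.4, 8.3]
tool_rot: [3.141, 0.003, 2.756]
force: [0.6, -0.6, 0.1]
width: 85.6
```

>>> {"api": "move_arm", "payload": {"series": [[[0,0,0],0],[[0,0,0],0],[[0,0,0],0],[[0,0,0],0],[[0,0,0],0]], "claw": 0}}

```text
clock: 12.22
eef_pos: [456.1, -305.0, 9.9]
tool_rot: [3.141, 0.006, 2.755]
force: [-0.3, 1.9, 7.1]
width: 41.3
```

>>> {"api": "move_arm", "payload": {"series": [[[0,0,-0.015],0],[[0,0,-0.045],0],[[0,0,-0.08],0],[[0,0,-0.115],0],[[0,0,-0.13],0]]}}

```text
clock: 12.85
eef_pos: [456.2, -305.3, 142.6]
tool_rot: [-3.141, 0.009, 2.754]
force: [-0.2, -0.1, -1.5]
width: 41.6
```

```bash
python3 - <<'E'
from h import *
to(610.5,92.6,140)
E
```

```text
t 12.85 pos [ 456.2 -305.3  142.6] rot [-3.141  0.009  2.754] F [-0.2 -0.1 -1.5] w 41.6
shift m [0.0075 0.4267 0.0023] turn None
```

>>> {"api": "move_arm", "payload": {"series": [[[0.001,0.045,0],0],[[0.002,0.1,0],0],[[0.003,0.155,0],0],[[0.004,0.21,0],0],[[0.005,0.265,0],0]]}}

```text
clock: 13.48
eef_pos: [551.7, -56.7, 142.2]
tool_rot: [-3.141, 0.009, 2.754]
force: [0.7, 0.2, -1.1]
width: 41.2
```

>>> {"api": "move_arm", "payload": {"series": [[[0.001,0.05,0],0],[[0.002,0.1,0],0],[[0.0025,0.14,0],0],[[0.0025,0.158,0],0],[[0.0025,0.161,0],0]]}}

```text
clock: 14.1
eef_pos: [609.8, 93.6, 141.6]
tool_rot: [-3.14, 0.008, 2.755]
force: [0.5, -0.8, -1.6]
width: 41.1
```

```bash
python3 - <<'E'
from h import *
T=look('wrist','w5'); np.save('T5.npy',T); to(611.5,92.2,130)
a=cv2.imread('pics/w5.png')[100:380,120:440]; cv2.imwrite('pics/w5c.png',cv2.resize(a,None,fx=2.1,fy=2.1))
E
```

```text
t 14.15 pos [609.8  92.4 141.6] rot [-3.139  0.008  2.754] F [-0.2 -0.  -1.6] w 41.6
shift m [-0.0016  0.0005  0.0116] turn None
```

View pics/w5c.png

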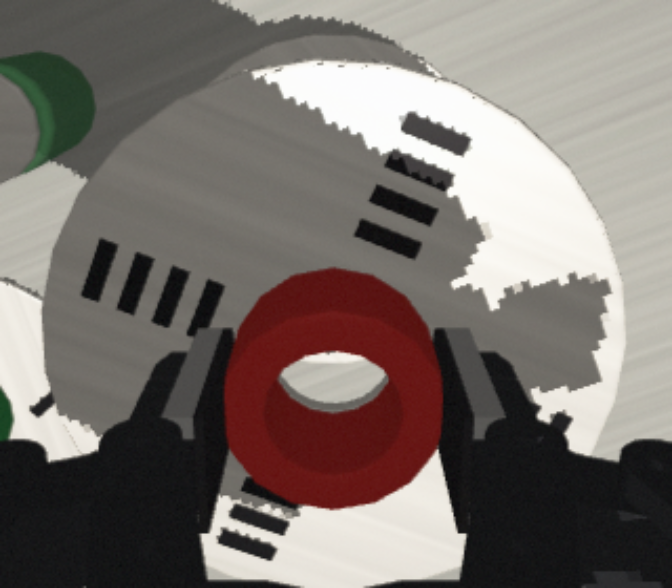

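The red disc is seated centrally in the fingers, offset about 1 mm along tool −x. Now I lower it.

>>> {"api": "move_arm", "payload": {"series": [[[-0.0005,0.0005,0.012],0],[[-0.0005,0.0005,0.024],0],[[-0.0005,0.0005,0.036],0],[[-0.0005,0.0005,0.042],0],[[-0.0005,0.0005,0.045],0]]}}

```text
clock: 14.78
eef_pos: [610.5, 92.4, 96.0]
tool_rot: [-3.139, 0.007, 2.754]
force: [0.5, 0.4, -0.6]
width: 41.4
```

>>> {"api": "move_arm", "payload": {"series": [[[0,0,0.01],0],[[0,0,0.02],0],[[0,0,0.03],0],[[0,0,0.039],0],[[0,0,0.042],0]]}}

```text
clock: 15.4
eef_pos: [610.4, 92.1, 53.1]
tool_rot: [-3.138, 0.006, 2.754]
force: [0.6, 0.3, -1.1]
width: 41.2
```

>>> {"api": "move_arm", "payload": {"series": [[[0,0,0.001],0],[[0,0,0.002],0],[[0,0,0.003],0],[[0,0,0.004],0],[[0,0,0.005],0]]}}

```text
clock: 16.02
eef_pos: [610.5, 92.1, 48.2]
tool_rot: [-3.138, 0.007, 2.754]
force: [0.2, 0.4, -1.5]
width: 41.5
```

>>> {"api": "move_arm", "payload": {"series": [[[0,0,0.001],0],[[0,0,0.0015],0],[[0,0,0.0015],0]]}}

```text
clock: 16.4
eef_pos: [610.5, 92.0, 47.9]
tool_rot: [-3.138, 0.007, 2.754]
force: [-3.3, -1.5, 7.3]
width: 41.0
```

Red is resting on the yellow hub. Next I release, rise and go to blue at about (627,-295).

>>> {"api": "move_arm", "payload": {"series": [[[0,0,0],0],[[0,0,0],0],[[0,0,0],0],[[0,0,0],0]], "claw": 1}}

```text
clock: 16.9
eef_pos: [610.5, 92.1, 47.8]
tool_rot: [-3.138, 0.007, 2.754]
force: [0.4, -0.7, 0.1]
width: 85.4
```

>>> {"api": "move_arm", "payload": {"series": [[[0,0,-0.02],0],[[0,0,-0.06],0],[[0,0,-0.1],0],[[0,0,-0.105],0],[[0,0,-0.105],0]]}}

```text
clock: 17.52
eef_pos: [610.1, 92.5, 153.7]
tool_rot: [-3.138, 0.008, 2.754]
force: [-0.0, -0.6, -1.4]
width: 85.5
```

```bash
python3 - <<'E'
from h import *
to(628,-296,150)
E
```

```text
t 17.52 pos [610.1  92.5 153.7] rot [-3.138  0.008  2.754] F [-0.  -0.6 -1.4] w 85.5
shift m [-0.1636 -0.3528  0.0062] turn None
```

>>> {"api": "move_arm", "payload": {"series": [[[-0.022,-0.047,0.001],0],[[-0.045,-0.098,0.002],0],[[-0.069,-0.149,0.003],0],[[-0.093,-0.2,0.004],0],[[-0.116,-0.251,0.005],0]]}}

```text
clock: 18.15
eef_pos: [621.5, -185.5, 149.0]
tool_rot: [-3.138, 0.006, 2.754]
force: [0.5, 0.3, -0.8]
width: 85.2
```

>>> {"api": "move_arm", "payload": {"series": [[[-0.018,-0.04,0],0],[[-0.038,-0.08,0],0],[[-0.046,-0.097,0],0],[[-0.0475,-0.101,0],0],[[-0.0475,-0.101,0],0]]}}

```text
clock: 18.77
eef_pos: [627.5, -294.4, 149.4]
tool_rot: [-3.139, 0.005, 2.756]
force: [0.5, 0.3, 0.7]
width: 85.5
```

```bash
python3 - <<'E'
from h import *
T=look('wrist','w6'); np.save('T6.npy',T); to(628,-296,9)
print(proj('wrist',[628,-296,28],T))
E
```

```text
t 18.82 pos [ 627.7 -294.1  149.7] rot [-3.139  0.005  2.757] F [ 0.  -0.4 -0.7] w 85.6
shift m [-0.0003 -0.0014  0.1407] turn None
[276.9 201.5]
```

View pics/w6.png

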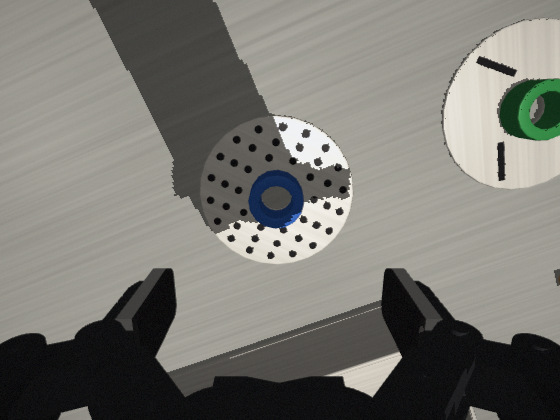

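The blue plate is centred at (276,189.5) and its hub at (276,198.5). The tray edge sits far enough off, behind the fingers.

```bash
python3 - <<'E'
from h import *
T=np.load('T6.npy'); print(ray('wrist',(276,198.5),28,T),ray('wrist',(276,189.5),4,T))
to(*ray('wrist',(276,198.5),28,T),8.5)
E
```

```text
[ 625.53131172 -295.72946994] [ 624.41061516 -295.47986882]
t 18.82 pos [ 627.7 -294.1  149.7] rot [-3.139  0.005  2.757] F [ 0.  -0.4 -0.7] w 85.6
shift m [ 0.0021 -0.002   0.1412] turn None
```

>>> {"api": "move_arm", "payload": {"series": [[[0,-0.002,0.04],0],[[0,-0.002,0.085],0],[[0,-0.002,0.12],0],[[0,-0.002,0.137],0],[[0,-0.002,0.1405],0]]}}

```text
clock: 19.45
eef_pos: [627.6, -295.0, 8.8]
tool_rot: [-3.14, 0.004, 2.759]
force: [0.0, 0.2, 0.5]
width: 85.5
```

>>> {"api": "move_arm", "payload": {"series": [[[0,0,0],0],[[0,0,0],0],[[0,0,0],0],[[0,0,0],0],[[0,0,0],0]], "claw": 0}}

```text
clock: 20.08
eef_pos: [628.7, -295.6, 10.8]
tool_rot: [-3.14, 0.007, 2.758]
force: [-0.8, -0.2, 4.5]
width: 41.6
```

>>> {"api": "move_arm", "payload": {"series": [[[0,0,-0.015],0],[[0,0,-0.045],0],[[0,0,-0.08],0],[[0,0,-0.115],0],[[0,0,-0.13],0]]}}

```text
clock: 20.7
eef_pos: [629.2, -295.3, 144.2]
tool_rot: [-3.14, 0.011, 2.758]
force: [0.6, -0.4, -1.9]
width: 41.5
```

```bash
python3 - <<'E'
from h import *
to(610.4,92.4,145)
E
```

```text
t 20.7 pos [ 629.2 -295.3  144.2] rot [-3.14   0.011  2.758] F [ 0.6 -0.4 -1.9] w 41.5
shift m [ 0.1626  0.3525 -0.0032] turn None
```

>>> {"api": "move_arm", "payload": {"series": [[[0.022,0.047,0],0],[[0.045,0.098,0],0],[[0.069,0.149,0],0],[[0.093,0.2,0],0],[[0.116,0.251,0],0]]}}

```text
clock: 21.32
eef_pos: [615.0, -17.6, 142.3]
tool_rot: [-3.14, 0.011, 2.758]
force: [1.8, 0.2, -1.3]
width: 41.3
```

>>> {"api": "move_arm", "payload": {"series": [[[0.018,0.04,0],0],[[0.036,0.08,0],0],[[0.045,0.097,0],0],[[0.0465,0.101,0],0],[[0.0465,0.101,0],0]]}}

```text
clock: 21.95
eef_pos: [609.9, 91.3, 141.3]
tool_rot: [-3.138, 0.011, 2.756]
force: [0.7, -0.2, -2.0]
width: 41.5
```

```bash
python3 - <<'E'
from h import *
T=look('wrist','w7'); np.save('T7.npy',T); to(610.8,92.3,145)
a=cv2.imread('pics/w7.png')[100:380,120:440]; cv2.imwrite('pics/w7c.png',cv2.resize(a,None,fx=2.1,fy=2.1))
E
```

```text
t 22.0 pos [609.9  90.8 141.3] rot [-3.138  0.011  2.755] F [ 0.4  0.2 -1.3] w 41.2
shift m [-0.0003  0.0017 -0.0037] turn None
```

View pics/w7c.png

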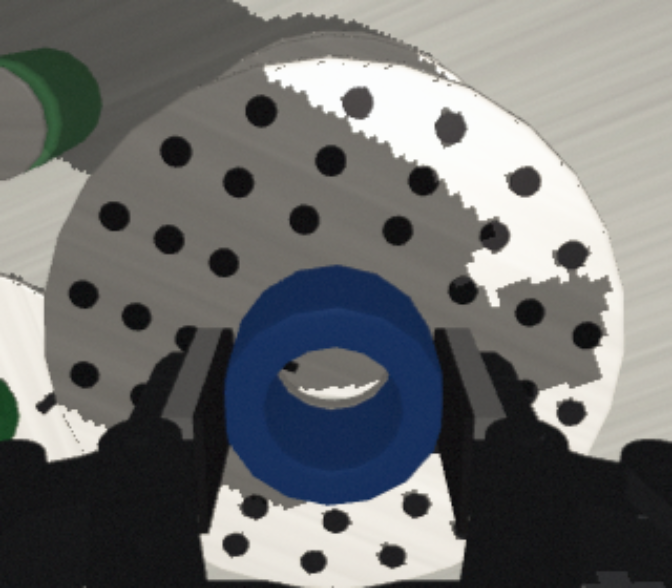

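The blue disc is held centred, within about 0.5 mm. Now I lower it.

>>> {"api": "move_arm", "payload": {"series": [[[-0.0005,0.0015,0.01],0],[[-0.0005,0.0015,0.022],0],[[-0.0005,0.0015,0.034],0],[[-0.0005,0.0015,0.041],0],[[-0.0005,0.0015,0.043],0]]}}

```text
clock: 22.62
eef_pos: [611.0, 91.7, 97.5]
tool_rot: [-3.137, 0.01, 2.755]
force: [0.1, 0.3, -0.8]
width: 41.2
```

>>> {"api": "move_arm", "payload": {"series": [[[0,0,0.004],0],[[0,0,0.008],0],[[0,0,0.012],0],[[0,0,0.015],0],[[0,0,0.016],0]]}}

```text
clock: 23.25
eef_pos: [611.0, 91.6, 81.3]
tool_rot: [-3.137, 0.01, 2.755]
force: [0.2, -0.4, -1.0]
width: 41.7
```

>>> {"api": "move_arm", "payload": {"series": [[[0,0,0.001],0],[[0,0,0.002],0],[[0,0,0.003],0],[[0,0,0.004],0],[[0,0,0.0045],0]]}}

```text
clock: 23.88
eef_pos: [611.1, 91.5, 76.8]
tool_rot: [-3.137, 0.01, 2.755]
force: [-0.4, -0.6, 0.3]
width: 41.8
```

>>> {"api": "move_arm", "payload": {"series": [[[0,0,0.001],0],[[0,0,0.001],0]]}}

```text
clock: 24.12
eef_pos: [611.1, 91.5, 76.8]
tool_rot: [-3.137, 0.01, 2.755]
force: [-2.0, -0.8, 5.7]
width: 41.5
```

Blue is resting on the red hub. Next I release, rise and head for the cap.

>>> {"api": "move_arm", "payload": {"series": [[[0,0,0],0],[[0,0,0],0],[[0,0,0],0],[[0,0,0],0]], "claw": 1}}

```text
clock: 24.62
eef_pos: [611.2, 91.5, 76.7]
tool_rot: [-3.137, 0.01, 2.755]
force: [-0.6, 0.4, 1.0]
width: 85.2
```

>>> {"api": "move_arm", "payload": {"series": [[[0,0,-0.02],0],[[0,0,-0.05],0],[[0,0,-0.085],0],[[0,0,-0.09],0],[[0,0,-0.09],0]]}}

```text
clock: 25.25
eef_pos: [610.6, 92.1, 167.5]
tool_rot: [-3.137, 0.011, 2.755]
force: [0.8, -0.2, -0.7]
width: 85.4
```

```bash
python3 - <<'E'
from h import *
print(ray('top',(90+150/2.1,85+257/2.1),38),ray('top',(90+150/2.1,85+257/2.1),10),ray('scene',(335,316),38),ray('scene',(333.5,320),8))
to(439,304,160)
E
```

```text
[435.84225086 299.80589309] [438.27635494 307.85678941] [439.90717846 309.25706687] [438.76430175 308.4746157 ]
t 25.25 pos [610.6  92.1 167.5] rot [-3.137  0.011  2.755] F [ 0.8 -0.2 -0.7] w 85.4
shift m [0.2389 0.1315 0.0042] turn None
```

>>> {"api": "move_arm", "payload": {"series": [[[0.045,0.025,0.001],0],[[0.095,0.052,0.002],0],[[0.145,0.08,0.003],0],[[0.195,0.107,0.004],0],[[0.23,0.127,0.004],0]]}}

```text
clock: 25.88
eef_pos: [442.8, 298.0, 159.5]
tool_rot: [-3.136, 0.009, 2.758]
force: [0.9, -0.4, 1.0]
width: 85.3
```

>>> {"api": "move_arm", "payload": {"series": [[[0.009,0.006,0],0],[[0.009,0.006,0],0],[[0.009,0.006,0],0]]}}

```text
clock: 26.25
eef_pos: [438.0, 304.9, 158.9]
tool_rot: [-3.134, 0.01, 2.755]
force: [0.4, -0.0, 0.7]
width: 85.2
```

```bash
python3 - <<'E'
from h import *
T=look('wrist','w8'); np.save('T8.npy',T); to(438,305,25)
print(proj('wrist',[438,305,38],T))
E
```

```text
t 26.3 pos [438.1 305.  159. ] rot [-3.135  0.01   2.754] F [-0.2  0.2 -1. ] w 85.7
shift m [0.0014 0.0009 0.1339] turn None
[279.4 199.4]
```

View pics/w8.png

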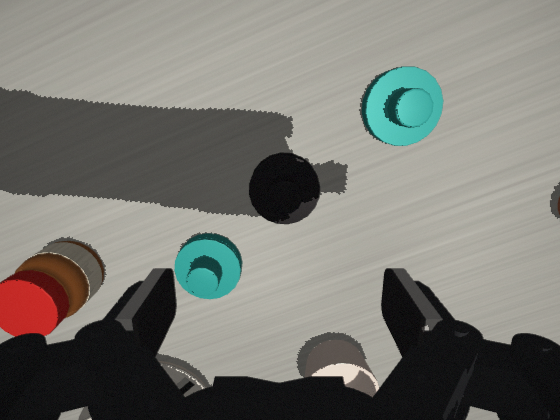

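The black cap's outline spans cols 249–320 and rows 152–224, so it is centred at (284.5,188). The turquoise neighbour at (208,266) clears the left finger by roughly 19 mm.

```bash
python3 - <<'E'
from h import *
T=np.load('T8.npy'); p=ray('wrist',(284.5,188),14,T); print(p); to(*p,26)
a=cv2.imread('pics/w8.png')[140:236,236:332]; a=cv2.convertScaleAbs(a,alpha=4,beta=0); cv2.imwrite('pics/w8c.png',cv2.resize(a,None,fx=5,fy=5))
E
```

```text
[436.75639667 309.96815216]
t 26.3 pos [438.1 305.  159. ] rot [-3.135  0.01   2.754] F [-0.2  0.2 -1. ] w 85.7
shift m [0.0044 0.0051 0.1329] turn None
```

View pics/w8c.png

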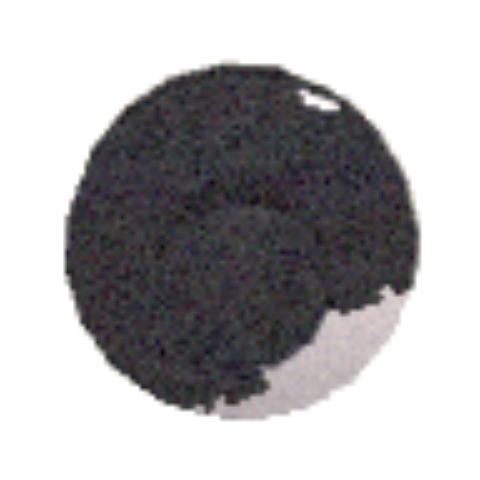

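>>> {"api": "move_arm", "payload": {"series": [[[0.0015,0.005,0.035],0],[[0.0015,0.005,0.075],0],[[0.0015,0.005,0.11],0],[[0.0015,0.005,0.128],0],[[0.0015,0.005,0.132],0]]}}

```text
clock: 26.92
eef_pos: [439.7, 307.9, 26.2]
tool_rot: [-3.133, 0.01, 2.753]
force: [0.7, -0.4, 0.2]
width: 85.4
```

>>> {"api": "move_arm", "payload": {"series": [[[0,0,0],0],[[0,0,0],0],[[0,0,0],0],[[0,0,0],0],[[0,0,0],0]], "claw": 0}}

```text
clock: 27.55
eef_pos: [440.2, 308.2, 27.3]
tool_rot: [-3.134, 0.011, 2.753]
force: [-0.5, -0.3, 7.3]
width: 25.0
```

>>> {"api": "move_arm", "payload": {"series": [[[0,0,-0.015],0],[[0,0,-0.045],0],[[0,0,-0.08],0],[[0,0,-0.115],0],[[0,0,-0.125],0]]}}

```text
clock: 28.18
eef_pos: [440.2, 310.6, 155.2]
tool_rot: [-3.138, 0.013, 2.753]
force: [0.0, -0.1, -0.1]
width: 25.1
```

```bash
python3 - <<'E'
from h import *
to(610.8,92,152)
E
```

```text
t 28.18 pos [440.2 310.6 155.2] rot [-3.138  0.013  2.753] F [ 0.  -0.1 -0.1] w 25.1
shift m [-0.2406 -0.1376  0.0068] turn None
```

>>> {"api": "move_arm", "payload": {"series": [[[-0.045,-0.026,0],0],[[-0.095,-0.054,0],0],[[-0.145,-0.083,0],0],[[-0.195,-0.112,0],0],[[-0.232,-0.133,0],0]]}}

```text
clock: 28.8
eef_pos: [605.4, 96.2, 158.0]
tool_rot: [-3.137, 0.013, 2.75]
force: [0.4, 0.6, -0.7]
width: 24.7
```

>>> {"api": "move_arm", "payload": {"series": [[[-0.006,-0.003,0],0],[[-0.006,-0.003,0],0],[[-0.006,-0.003,0],0]]}}

```text
clock: 29.18
eef_pos: [608.5, 93.3, 158.1]
tool_rot: [-3.137, 0.011, 2.753]
force: [-0.1, 0.3, -0.5]
width: 24.8
```

```bash
python3 - <<'E'
from h import *
T=look('wrist','w9'); np.save('T9.npy',T); to(610.8,92,132)
print('knob top',proj('wrist',(T@[0,0,-10.7,1])[:3],T),'roof',proj('wrist',(T@[0,0,11.3,1])[:3],T))
m=camera_model('wrist')
E
```

```text
t 29.23 pos [608.7  93.3 158.2] rot [-3.137  0.012  2.754] F [ 1.  -0.3 -0.3] w 25.3
shift m [-0.0021 -0.0003  0.0262] turn None
knob top [278.2 286.6] roof [278.2 263.4]
```

View pics/w9.png

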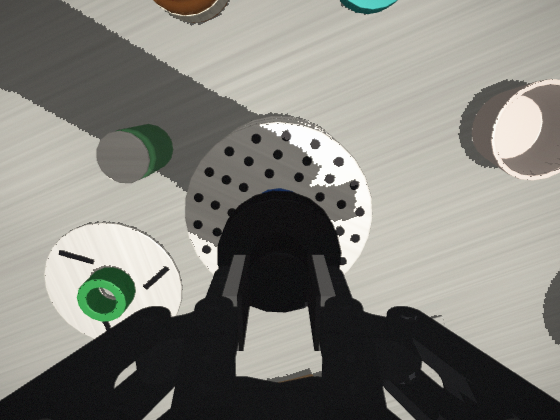

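The cap is held upright, with its outline at cols 217–341 and its top edge at row 189. The blue plate below spans cols 185–372, with its top edge at row 121.

```bash
python3 - <<'E'
from h import *
T=np.load('T9.npy'); m=camera_model('wrist'); C=np.linalg.inv(m['tool_from_camera']); f=210/np.tan(np.radians(m['fov_y']/2)); a=np.linspace(0,6.283,180)
def ext(P):
    c=C@np.c_[P,np.ones(len(P))].T; u=m['cx']+f*c[0]/c[2]; v=m['cy']+f*c[1]/c[2]; return np.round([u.min(),u.max(),v.min(),v.max()],1)
ring=lambda x,y,z,r: np.c_[x+r*np.cos(a),y+r*np.sin(a),z+0*a]
for dx in(-4,-2,0,2): print(dx,'roof',ext(ring(dx,0,11.3,30)),'rim',ext(ring(dx,0,27.3,30)),'knob',ext(ring(dx,0,-10.7,14)))
Ti=np.linalg.inv(T)
for x,y in((610.8,92),(609,92),(612.6,92),(610.8,94)):
    P=ring(x,y,70,65); print(x,y,'plate',ext((Ti@np.c_[P,np.ones(180)].T).T[:,:3]))
E
```

```text
-4 roof [215.7 340.7 211.4 324.7] rim [220.9 335.5 201.8 307. ] knob [244.9 311.5 264.8 323.8]
-2 roof [215.5 340.9 207.2 321.3] rim [220.7 335.7 197.9 303.8] knob [244.8 311.6 260.3 319.8]
0 roof [215.2 341.2 203.  317.9] rim [220.5 335.9 194.  300.6] knob [244.7 311.8 255.8 315.7]
2 roof [215.  341.4 198.7 314.4] rim [220.3 336.1 190.1 297.4] knob [244.5 311.9 251.3 311.7]
610.8 92 plate [183.4 373.3 118.8 299.1]
609 92 plate [182.2 372.5 116.1 297.1]
612.6 92 plate [184.6 374.1 121.5 301.1]
610.8 94 plate [186.  376.1 117.6 298.2]
```

The cap sits about 2.2 mm along tool +x of the TCP and the stack's axis is near (611.8,91.6). The TCP target is therefore about (613.8,90.8).

>>> {"api": "move_arm", "payload": {"series": [[[-0.0057,-0.0004,0.008],0],[[-0.0057,-0.0004,0.018],0],[[-0.0057,-0.0004,0.028],0],[[-0.0057,-0.0004,0.033],0],[[-0.0057,-0.0004,0.033],0]]}}

```text
clock: 29.85
eef_pos: [613.7, 90.5, 124.6]
tool_rot: [-3.137, 0.011, 2.754]
force: [0.5, 0.2, -0.5]
width: 25.1
```

```bash
python3 - <<'E'
from h import *
to(613.8,90.8,109.3)
E
```

```text
t 29.85 pos [613.7  90.5 124.6] rot [-3.137  0.011  2.754] F [ 0.5  0.2 -0.5] w 25.1
shift m [0.0002 0.0004 0.0153] turn None
```

>>> {"api": "move_arm", "payload": {"series": [[[0,0.0003,0.003],0],[[0,0.0003,0.006],0],[[0,0.0003,0.009],0],[[0,0.0003,0.0115],0],[[0,0.0003,0.012],0]]}}

```text
clock: 30.48
eef_pos: [613.9, 90.6, 112.5]
tool_rot: [-3.137, 0.011, 2.754]
force: [-0.3, -0.5, 0.4]
width: 25.0
```

>>> {"api": "move_arm", "payload": {"series": [[[0,0,0.001],0],[[0,0,0.002],0],[[0,0,0.003],0],[[0,0,0.003],0]]}}

```text
clock: 30.98
eef_pos: [613.9, 90.6, 109.5]
tool_rot: [-3.137, 0.011, 2.754]
force: [-0.0, 0.6, 0.2]
width: 25.3
```

The rim slid past the hub top without resistance. I'll go the last few tenths and then release.

>>> {"api": "move_arm", "payload": {"series": [[[0,0,0.0005],0],[[0,0,0.001],0],[[0,0,0.0015],0],[[0,0,0.0015],0]]}}

```text
clock: 31.48
eef_pos: [614.1, 90.6, 109.4]
tool_rot: [-3.137, 0.012, 2.754]
force: [-2.6, -0.4, 9.3]
width: 24.7
```

>>> {"api": "move_arm", "payload": {"series": [[[0,0,0],0],[[0,0,0],0],[[0,0,0],0],[[0,0,0],0]], "claw": 1}}

```text
clock: 31.98
eef_pos: [614.0, 90.6, 109.1]
tool_rot: [-3.136, 0.011, 2.754]
force: [-0.6, -0.3, 0.0]
width: 85.2
```

>>> {"api": "move_arm", "payload": {"series": [[[0,0,-0.02],0],[[0,0,-0.05],0],[[0,0,-0.08],0],[[0,0,-0.1],0],[[0,0,-0.1],0]]}}

```text
clock: 32.6
eef_pos: [614.5, 92.1, 211.9]
tool_rot: [-3.139, 0.015, 2.754]
force: [-0.6, -0.1, 0.4]
width: 85.6
```

>>> {"api": "move_arm", "payload": {"series": [[[0.045,0.02,0],0],[[0.095,0.04,0],0],[[0.14,0.06,0],0],[[0.15,0.065,0],0],[[0.15,0.065,0],0]]}}

```text
clock: 33.22
eef_pos: [500.0, 209.2, 209.3]
tool_rot: [-3.139, 0.015, 2.755]
force: [-0.2, -0.1, -0.6]
width: 85.5
```

```bash
python3 - <<'E'
from h import *
s=read_state(); print(s['eef_pos'],s['width'],s['clock'])
a=get_image('scene')[80:400,100:400]; b=get_image('wrist')
a=cv2.resize(a,(394,420)); b=cv2.resize(b[:,:],(400,300)); c=np.zeros((420,794,3),np.uint8); c[:,:394]=a; c[:300,394:]=b
cv2.imwrite('pics/fin.png',c)
E
```

```text
[499.96366792 209.17089099 209.25900205] 85.51026916798581 33.225
```

View pics/fin.png

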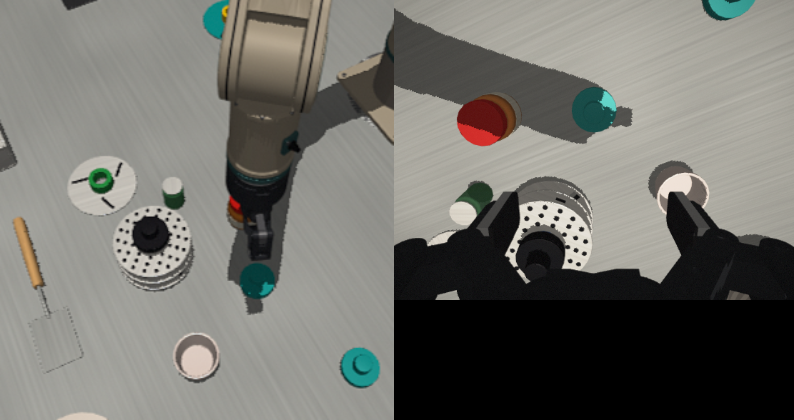

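In the scene half, at about (152,245), the three plates lie parallel on the spindle with blue on top and the black cap upright on the blue hub. The green disc, shaker, ramekin, jar and turquoise caps appear not to have moved, and the gripper is clear. I'm handing in.

```bash
python3 -c "
from cell import *
print(finish_job())"
```

```text
the job is handed in; nothing more can be done
None
```

The yellow, red and blue discs are on the spindle in that order, hubs up, and the black cap is over the blue hub. I lowered each piece over the post and let go only after it touched down. I handed the job in after about 33 s of the 118 s allowed.

- **Heights:** Each piece touched down within a few tenths of a millimetre of where it should. The undersides were at about 10, 38 and 66 mm, and the cap's rim was at about 82 mm.
- **Forces:** The force readings at the end of each move never passed 10 N.
- **Last pictures:** The plates lie parallel, the cap looks upright, and the gripper is clear of everything. The green disc, jar, ramekin, shaker and turquoise caps appear unmoved; I judged that by eye and did not re-measure them.
- **What disagreed:** The wrist camera read about 2 mm off along one tool axis, and the scene and top cameras differed by up to about 9 mm in y. I allowed for the wrist camera's error when gripping and lowering. The closing gripper reported 41–42 mm on the 44 mm hubs and 25 mm on the 28 mm knob, but every grip held.

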